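Fit a tealight and hold the lantern's bayonet lid half turned

ROBOT

A 6-joint arm with a two-finger parallel gripper is mounted at the origin on the work surface. World frame = base frame: x ahead of the robot, y to its left, z up, the work surface at z = 0. Lengths are in m, angles in rad, forces in N, time in s.
With the tool pointing down it reaches from about 0.375 to 0.9 m from the base axis. Payload 3.1 kg.
Tool frame: the origin (TCP) lies on the centre line of the jaws, within the pads' length; the fingertips stand 17 mm ahead of it and the grasp point (between the pads) lies 2 mm behind it; y points along the fingers, z is the direction in which the jaws open and shut, and the axes are right-handed (so a half turn about y gives the same grasp; the last joint's range is limited). The gripper opens to 85 mm and grips with 20 to 120 N. Pads are 22 mm wide; open, the fingers measure 114 mm over their backs; the gripper's body (76 mm by 85 mm) begins 54 mm behind the grasp point. The pads swing forward as they close: fully open they stand 13 mm farther back than shut.
Start: joints at [1.167, 0.527, 1.433, -0, 1.181, -0.178], TCP at [0.14, 0.609, 0.248] pointing down, gripper open.
Joint ranges: [-3.08, 3.08], [-0.75, 2.2], [0.22, 2.44], [-1.43, 4.57], [0, 2.65], [-2.85, 2.85]. Speed limits (rad/s): [2.79, 2.79, 3.14, 3.14, 3.14, 3.14].

INTERFACE

Orientations are given as a unit quaternion [x, y, z, w].
In Python, from station import manip gives the robot as it stands.
- The arm moves only by the shell command python3 -m handwheel 'ROWS' [FORCE]. ROWS is JSON, one flat list of numbers, 7 for each row, row after row: the shift along the tool's x, y, z in cm, then the turn, a rotation vector about the tool's x, y, z in rad, then the finger opening in cm, from 0 to 8.54. A call has 1 to 10 rows; each row is the pose to reach, as a shift and turn from the pose commanded when the call began, along the tool's axes at that moment; what a row does not reach only later rows make up. A row lasts 1/12 s, in which the tool goes at most 41.7 mm and 7.16 degrees, less where a joint would pass 70% of its speed; a pose out of reach is approached as far as the arm can. A call with a gripper value outside its range is refused whole. The fingers move at their own pace and stop on an object; FORCE is the grip in N (left out, the last holds). Time passes only in rows, so rows that repeat a pose let the fingers close. It gives the time, the measured TCP pose, the force and the opening at its end, in the units of the state.
- manip.sense(): the state, without advancing time (a new reading comes with each control period).
- manip.snapshot(name): name is "side" or "top" or "wrist"; returns a dict with "frame" (480x640x3 uint8, red, green, blue), "depth" (480x640 float32, m along the optical axis (not along the pixel's ray), 0 where there is no reading), "camera_matrix" (3x3 intrinsics, pixels), "rvec" (rotation vector, rad) and "tvec" (3), from world to camera coordinates, as OpenCV has them. Camera axes: x right, y down, z forward; pixel columns grow to the right and rows downward; lengths in m; the calibration is good to about 2 mm. A picture is of the moment at which its call begins.
- manip.sign_off(): hands the job in, once; it reports no verdict.
The state is a dict: "t": time; "q": joint angles; "qd": joint speeds; "tau": joint torques, N m; "tcp_pos": TCP position; "tool_rot": TCP orientation; "force": force on the tool from outside, world axes, zero at the start; "ft_torque": the same for the moment, N m; "finger_gap": opening from 0.0 (shut) to 1.0 (fully open).
Only numpy, scipy, OpenCV 4.12 (cv2) and the standard library are available. Lean on these libraries where they do the work, as an engineer would, in place of code of your own. Each camera call takes 0.05 s, during which the arm holds its last target.

TASK

Stand the silver tealight from the mirrored tray upright in the glass lantern, then fit the lantern's lid: drop its lugs through the notches, press it down on the seal and turn it clockwise to the half mark, midway between open and locked. Stop there, well before it clicks, and finish with the lid still gripped in the fingers, so that I can check that both lugs have caught before it is locked. Leave everything else on the mantel where it is.

Things in the scene. Friction and masses are not known exactly. Their poses are not given: they have to be found in the camera images.
- tealight: Loose silver aluminium tealight cup full of white wax, 38 mm across, 17 mm high, 16 g, standing in one of the three cells of the mirrored tray (any of the three). Origin: centre of its underside; z up.
- tray: Fixed shallow mirrored glass tray with thin brass edging, 132 mm (x) by 328 mm (y). Floor 6 mm above the slate; outer walls and two dividers 4 mm thick, their tops 13 mm above the slate. Three cells in a row along its y axis, each 124 by 104 mm, centres at y = -108, 0 and +108 mm. Origin: centre of its underside, on the slate.
- ring_cone: Loose white porcelain ring cone, 58 mm across at the foot, 70 mm high, in another cell. Origin: centre of its foot. Must not be moved.
- spinning_top: Loose small wooden spinning top with a red band, 38 mm across, 55 mm long, leaning on its side in the remaining cell. Origin: its tip. Must not be moved.
- lantern: Low round glass lantern, fixed to the slate. Origin: centre of its 144 mm foot plate's underside, on the slate; z up, x through both notches. Heavy glass bottom, its inner floor 28 mm above the slate; glass 114 mm across inside. Steel collar 130 mm across, its top 66 mm above the slate; a 144 mm lip 63 mm up bears the marks at both sides: white dot at the notch (open), black line (half), red dot (locked).
- lantern_mouth (a point): Centre of the collar's top, 66 mm above the slate, axes as the lantern's. The collar's turned-in rim, 3 mm thick, leaves a round mouth 96 mm across with a notch for the lugs at +x and at -x, each 30 degrees (about 24 mm) wide, out to 57 mm radius. Stops bar turning anticlockwise; clockwise from above the lid turns 90 degrees to its end stop. Sprung balls rub from about 60 degrees and click at about 75.
- half_mark: The two black half lines on the lantern's lip. Origin on the lantern's axis, 63 mm above the slate; its x axis runs through both lines, 45 degrees clockwise of the lantern's x axis. The lid is half turned when its x axis lies along this one, either way round.
- seal (a joint): White silicone seal ring on the collar, 119 mm inside, 129 mm outside, standing 6 mm proud. The value is how far it is pressed down: 0 free, 0.005 m at the bottom. It pushes up with 4 N when free, 6 N at 2.5 mm, 8 N at the bottom. Over 2.5 mm the lugs pass under the rim; once turned they hold the lid there.
- lid: Loose steel lantern lid, 190 to 310 g, upright on the slate on its plug. Origin: centre of the plug's underside; z up. Plug 91 mm across (83 mm at the bevelled end), 15 mm high; round plate 128 mm across, 15 to 19 mm above the origin, black lines at its +x and -x edge. Two lugs at +x and -x, 12 mm wide, reaching 53 mm from the axis, 4.5 to 8.5 mm up. Fits either way round (half a turn apart).
- lid_handle (a point): Middle of the lid's upright wooden bar handle, on the lid's axis 34 mm above its origin: 62 mm long (lid x), 14 mm thick (lid y), from 19 to 49 mm above the origin. The lid's origin lies above the lantern's by 61.5 mm with the lugs on top of the rim, 57 mm where the plate meets the free seal, 52 mm pressed right down, 54.5 mm once turned, the lugs held under the rim.
- screw_jar: Loose small round glass jar with a closed steel screw lid, 75 mm across, 86 mm high, empty. Origin: centre of its underside. Not part of the job.
- matchbox: Loose matchbox, 53 by 36 by 15 mm. Not part of the job.
- bud_vase: Loose blue porcelain bud vase, 68 mm across, 100 mm high. Not part of the job.
Not all that is in view belongs to the job. What is meant by the tealight is not orange, and is the smaller of those in its own colour.

How it is judged:
On the way, in this order (a step that is already met when the one before it is completed fails the run):
1. the tealight stands upright on the lantern's floor, let go (horizontal distance between tealight and lantern below 0.038 m and z of tealight in the frame of lantern below 0.032 m and angle between tealight's own z axis and vertical below 0.15 rad and contact force between the fingers and tealight below 0.05 N), for 0.2 s.
2. the lid is down in the lantern's mouth with its lugs below the rim (z of lid in the frame of lantern below 0.056 m and horizontal distance between lid and lantern below 0.005 m and angle between lid's own z axis and vertical below 0.07 rad), for 0.1 s.
At the end, for the whole second after the job is handed in: Tealight upright (0.15 rad) on the lantern's floor within 38 mm of its axis, let go. Lid lugs under the rim (origin under 56 mm above the lantern's, 5 mm off axis, tilt 0.07 rad), lid within 0.2 rad of the half mark, still, and gripped by the fingers with over 2 N (all of step 1 and all of step 2 and angle between the x axis of lid and the x axis of half_mark, either way round below 0.2 rad and contact force between the fingers and lid above 2 N and angular speed of lid below 0.1 rad/s and linear speed of lid below 0.02 m/s); the arm keeps its last pose, push and grip.
It fails at once if the lid was turned on into the click (more than 63 degrees from open) (z of lid in the frame of lantern below 0.056 m and horizontal distance between lid and lantern below 0.005 m and angle between lid's own z axis and vertical below 0.07 rad and angle between the x axis of lid and the x axis of lantern, either way round above 1.1 rad).
It fails at once if the ring cone, spinning top, screw jar, matchbox or vase was moved or tipped (distance of any of ring_cone, screw_jar, matchbox, bud_vase from where it was at the start of the episode above 0.015 m or distance of spinning_top from where it was at the start of the episode above 0.025 m or angle between any of ring_cone, screw_jar, bud_vase's own z axis and vertical above 0.4 rad).
It also fails if it takes over 58 s, if anything falls off the work surface, if the arm or the gripper's body presses on something with over 40 N, if the wrist force passes 120 N, or if a joint passes its speed limit or range.

## Working session

There is one attempt and no reset: what is moved stays moved. The work goes in short steps, Python scripts to look and compute and a shell command to move; the robot and the scene stay as the last step left them, time stands still between calls to the robot, and variables do not carry over. Pictures are saved under pics/ and viewed, and the job is handed in when it is done.

```bash
ls -R . | head -30; mkdir -p pics; python3 - <<'E'
from station import manip
import cv2
s=manip.sense(); print({k:s[k] for k in s})
for n in ["side","top","wrist"]:
    d=manip.snapshot(n); cv2.imwrite(f"pics/{n}0.png",d["frame"][:,:,::-1]); print(n,d["camera_matrix"].tolist(),d["rvec"],d["tvec"])
E
```

```text
.:
pics

./pics:
{'t': 0.0, 'q': array([ 1.16650038e+00,  5.28477389e-01,  1.43392427e+00, -6.79472105e-07,
        1.18139104e+00, -1.78555804e-01]), 'qd': array([ 0.00031069, -0.00229316,  0.00102481, -0.00071507,  0.00156629,
        0.00021672]), 'tau': array([-4.41226548e-04, -4.42346156e+01, -1.78027081e+01, -2.78723110e-04,
        8.49789038e-03, -5.46644415e-06]), 'tcp_pos': array([0.13962233, 0.60849783, 0.2473197 ]), 'tool_rot': array([ 0.7033521 , -0.07986497,  0.07941843, -0.7018619 ]), 'force': array([-0.23802076, -0.18074222, -1.12637323]), 'ft_torque': array([-0.05366053,  0.00661609, -0.03248413]), 'finger_gap': 0.9996348361919782}
side [[524.5507102340919, 0.0, 318.6259088756303], [0.0, 524.5507102340919, 239.02489168587513], [0.0, 0.0, 1.0]] [ 2.23537905 -0.3453945   0.1696686 ] [-0.58632403  0.16580488  0.9718387 ]
top [[494.14735096862273, 0.0, 315.59341443921977], [0.0, 494.14735096862273, 237.28420417426213], [0.0, 0.0, 1.0]] [ 2.19171322 -2.18904738  0.08481819] [-0.01315487  0.64401654  1.35247512]
wrist [[330.40026976233474, 0.0, 322.17236360399966], [0.0, 330.40026976233474, 240.7349327671955], [0.0, 0.0, 1.0]] [-2.25283968 -1.79412627 -0.285236  ] [-0.62457219 -0.03998269  0.37950756]
```

View pics/top0.png

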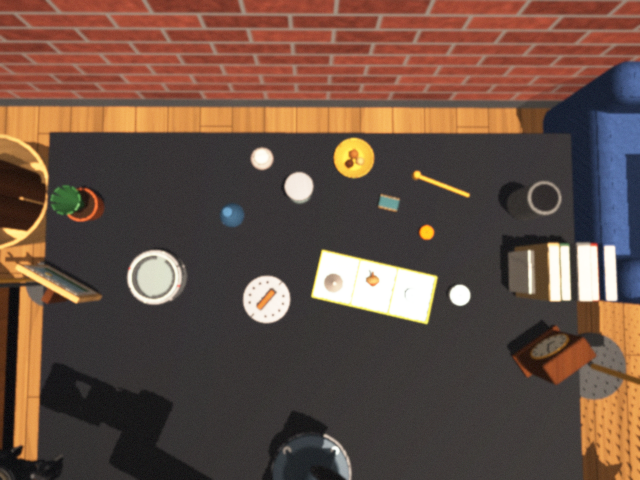

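View pics/side0.png

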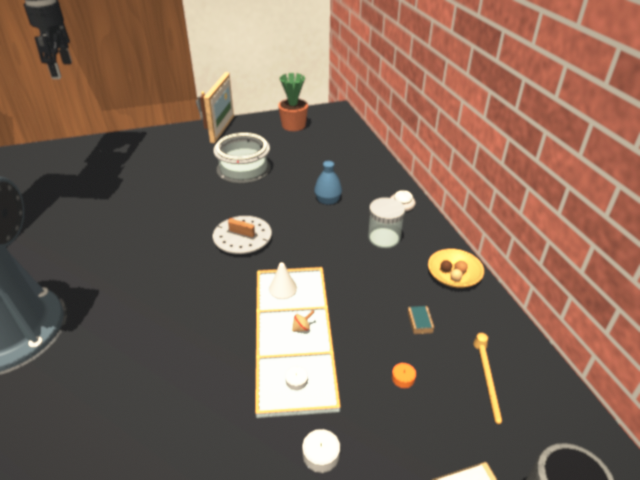

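View pics/wrist0.png

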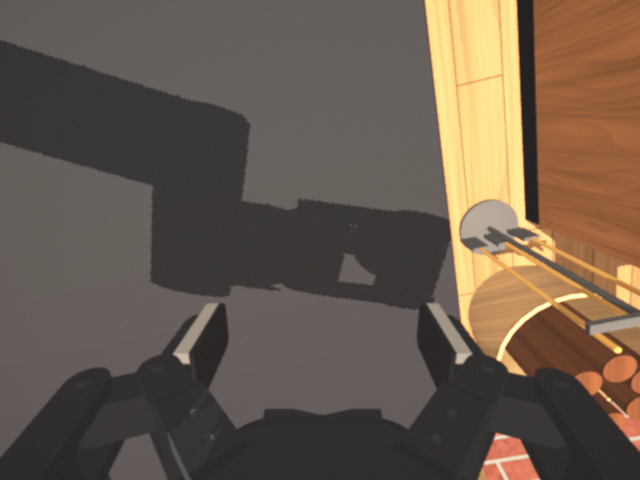

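The top view shows the lantern at (156,277), the lid at (267,299), and the tray centred near (374,286). The tealight sits in the tray's right cell, about (408,293). I'll enlarge those areas.

```bash
python3 - <<'E'
import cv2,numpy as np
t=cv2.imread("pics/top0.png"); s=cv2.imread("pics/side0.png")
R=lambda i,x,y,w,h,k:cv2.resize(i[y:y+h,x:x+w],None,fx=k,fy=k,interpolation=cv2.INTER_CUBIC)
a=np.hstack([R(t,120,240,75,75,5),R(t,230,262,75,75,5)])
cv2.imwrite("pics/z1.png",a)
cv2.imwrite("pics/z2.png",R(t,305,240,175,90,4.5))
cv2.imwrite("pics/z3.png",np.hstack([R(s,205,120,75,70,5),R(s,205,200,75,70,5)]))
E
```

```text
(no output)
```

View pics/z1.png

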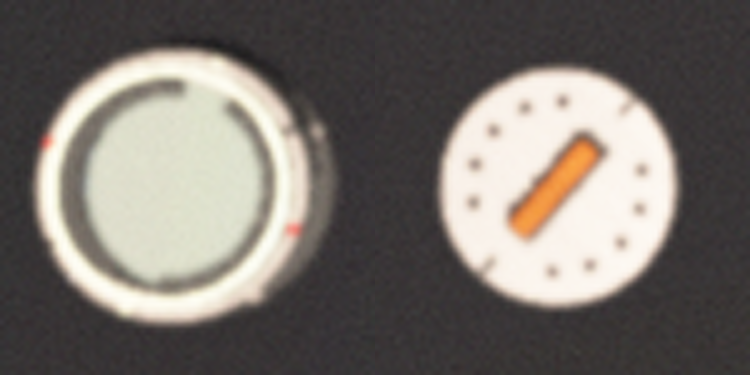

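View pics/z2.png

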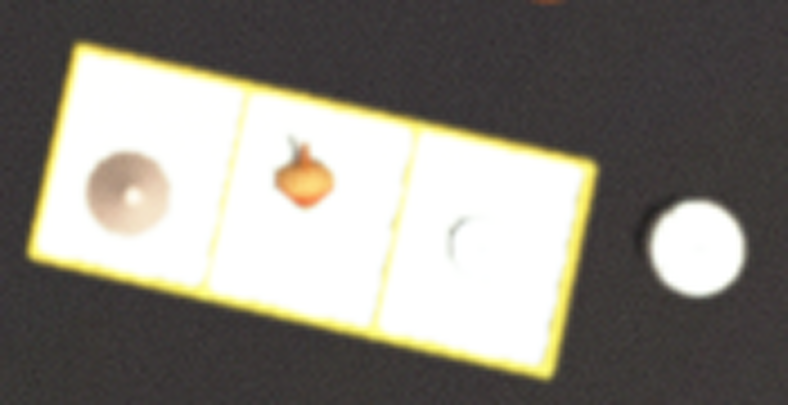

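View pics/z3.png

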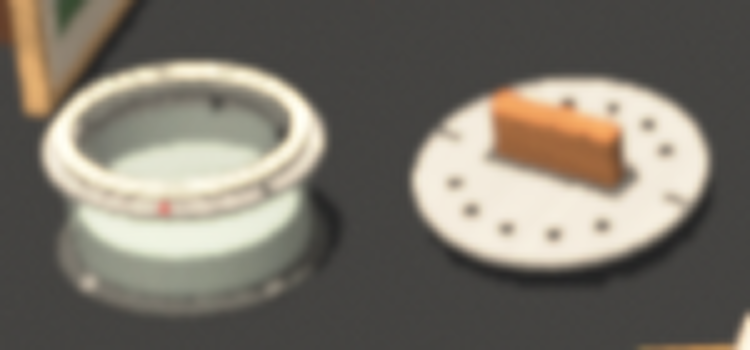

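```bash
cat > h.py <<'E'
import numpy as np,cv2
from station import manip
from scipy.spatial.transform import Rotation as Rn
class Cam:
    def __init__(s,n):
        d=manip.snapshot(n); s.im=d["frame"][:,:,::-1].copy(); s.dep=d["depth"]; s.K=np.array(d["camera_matrix"]);s.R=cv2.Rodrigues(np.array(d["rvec"]))[0];s.t=np.array(d["tvec"]).ravel()
        s.c=-s.R.T@s.t
    def ray(s,uv,z):
        uv=np.atleast_2d(np.array(uv,float)); r=np.c_[(uv[:,0]-s.K[0,2])/s.K[0,0],(uv[:,1]-s.K[1,2])/s.K[1,1],np.ones(len(uv))]@s.R
        k=(z-s.c[2])/r[:,2]; return s.c+r*k[:,None]
    def pts(s):
        v,u=np.mgrid[:480,:640]; r=np.stack([(u-s.K[0,2])/s.K[0,0],(v-s.K[1,2])/s.K[1,1],np.ones(u.shape)],-1)
        P=(r*s.dep[...,None]-s.t)@s.R; P[s.dep==0]=np.nan; return P
    def proj(s,P):
        P=np.atleast_2d(P)@s.R.T+s.t; return np.c_[P[:,0]/P[:,2]*s.K[0,0]+s.K[0,2],P[:,1]/P[:,2]*s.K[1,1]+s.K[1,2]]
E
python3 - <<'E'
from h import *
c=Cam("top"); np.set_printoptions(precision=4,suppress=True)
P=c.pts()
zz=P[...,2]; print("lantern/lid zmax",np.nanmax(zz[245:310,120:190]),np.nanmax(zz[265:330,235:300]))
print((zz[285:303:1,398:428:2]*1000).round())
# lid: orange handle and white plate
hsv=cv2.cvtColor(c.im,cv2.COLOR_BGR2HSV)
def blob(m,x0,y0,x1,y1):
    q=np.zeros_like(m);q[y0:y1,x0:x1]=m[y0:y1,x0:x1];cs,_=cv2.findContours(q,cv2.RETR_EXTERNAL,cv2.CHAIN_APPROX_NONE);return max(cs,key=cv2.contourArea)
m=((hsv[...,0]>5)&(hsv[...,0]<25)&(hsv[...,1]>110)&(hsv[...,2]>80)).astype(np.uint8)
b=blob(m,235,265,300,335); r=cv2.minAreaRect(b); print("handle",r)
bx=cv2.boxPoints(r); w=c.ray(bx,0.049); print(w)
print("handle c",c.ray(r[0],0.049))
w2=(c.im.min(2)>120).astype(np.uint8)
for z0,bb,z in [("lid",(235,265,300,335),.019),("lant",(120,240,195,312),.064)]:
    e=cv2.fitEllipse(cv2.convexHull(blob(w2,*bb))); print(z0,e,c.ray(e[0],z))
# red dots
m=(((hsv[...,0]<8)|(hsv[...,0]>172))&(hsv[...,1]>70)).astype(np.uint8)
n,l,st,ce=cv2.connectedComponentsWithStats(m[245:312,120:195]); 
for i in range(1,n):
    print("red",st[i,4],ce[i]+[120,245],c.ray(ce[i]+[120,245],.063))
# tray yellow
m=((hsv[...,0]>20)&(hsv[...,0]<35)&(hsv[...,1]>80)).astype(np.uint8)
r=cv2.minAreaRect(blob(m,305,240,445,330)); print("tray",r); print(c.ray(cv2.boxPoints(r),.013),c.ray(r[0],.013))
E
```

```text
lantern/lid zmax 0.07926666880394967 0.05550677386296995
[[ 5.  5.  3.  6.  7.  5. 10.  5. -1.  5.  5.  3.  2. 10.  4.]
 [ 9.  5.  5.  4.  6. -0.  5.  4.  6. -2. 10.  4.  6.  2. 11.]
 [ 0.  7.  6.  5.  8.  6. 11.  6.  5.  7.  7.  7.  3.  4.  3.]
 [ 7.  4.  4.  3.  9.  9.  4.  5.  1.  4.  8.  2.  9.  7. 12.]
 [ 5.  5.  6.  5.  3. 19. 21. 22. 26.  6. -0.  6.  7.  6.  1.]
 [ 6.  6.  5.  6.  4. 18. 17. 23. 25. 21.  5.  3.  4.  8. -0.]
 [14.  6. 10.  1. 18. 25. nan 28. 18. 27.  7.  9.  2.  6.  5.]
 [ 6.  2.  3.  7. 19. 25. 18. 18. 19. 25.  1.  6.  0.  2.  2.]
 [ 6.  3.  4. 10. 23. 17. 25. 21. 22. 22. 21.  0.  5. 10.  6.]
 [ 7. 10.  7.  3. 18. 18. 26. 22. 21. 24. 27.  7.  5.  6.  4.]
 [ 8.  6.  5. 13. 23. 19. 19. 33. 20. 20. 22.  8.  8.  6.  6.]
 [ 5.  6.  2.  7. 22. 17. 22. 23. 23. 26. 21.  2.  3.  5.  5.]
 [ 4.  4.  7.  6. 23. 24. 22. 23. 26. 27. 24.  5. -0.  9.  6.]
 [ 4.  5.  8.  6. 23. 24. 22. 19. 24. 23.  1.  8.  6.  7.  7.]
 [ 6. -2.  5.  2. 23. 26. 24. 25. 27. 29. 10.  5.  5.  8.  9.]
 [ 7.  4.  3.  3.  6. 21. 22. 27. 27. 23.  6.  7. 10. 10.  6.]
 [ 6.  7.  3.  6. 11.  8. 20. 28. 2
[... 232 characters left out ...]
3 0.1094 0.049 ]
 [0.4919 0.0976 0.049 ]
 [0.4462 0.138  0.049 ]]
handle c [[0.4742 0.1237 0.049 ]]
lid ((266.1535339355469, 298.9630432128906), (47.30345916748047, 47.72679901123047), 44.082435607910156) [[0.4733 0.124  0.019 ]]
lant ((154.26881408691406, 277.0472106933594), (54.58261489868164, 55.20100784301758), 36.94700241088867) [[0.5339 0.4195 0.064 ]]
red 6 [128.5 268. ] [[0.558  0.4892 0.063 ]]
red 9 [178.5556 285.6667] [[0.5109 0.3544 0.063 ]]
tray ((374.15020751953125, 286.3912353515625), (122.0324478149414, 51.58955764770508), 13.033355712890625)
[[ 0.4763  0.006   0.013 ]
 [ 0.616  -0.0263  0.013 ]
 [ 0.5396 -0.3583  0.013 ]
 [ 0.4006 -0.3237  0.013 ]] [[ 0.5079 -0.1756  0.013 ]]
```

```bash
cat >> h.py <<'E'
def tool():
    s=manip.sense(); return s,np.array(s["tcp_pos"]),Rn.from_quat(s["tool_rot"])
def plan(p,jaw=None):
    """shift cm, rotvec (tool frame) to reach p with tool y down and tool z (jaw) at world yaw `jaw` deg (None keep); picks nearest half-turn"""
    s,p0,R=tool(); M=R.as_matrix()
    y0=np.degrees(np.arctan2(M[1,2],M[0,2]))
    out=[]
    for j in ([y0] if jaw is None else [jaw,jaw+180]):
        d=(j-y0+180)%360-180; a=np.radians(y0+d)
        z=np.array([np.cos(a),np.sin(a),0]);y=np.array([0,0,-1.]);T=np.c_[np.cross(y,z),y,z]
        out.append((abs(d),d,Rn.from_matrix(M.T@T).as_rotvec()))
    sh=M.T@(np.array(p)-p0)*100
    print("tcp",p0.round(4),"jaw yaw %.1f"%y0,"q",np.round(s["q"],2),"t %.2f"%s["t"],"F",np.round(s["force"],1))
    for o in sorted(out,key=lambda o:o[0]): print("  shift cm",sh.round(2),"turn",o[2].round(3),"dyaw %.1f"%o[1])
E
python3 - <<'E'
from h import *
np.set_printoptions(precision=4,suppress=True)
for n,(x0,y0,x1,y1) in [("top",(395,280,425,308)),("side",(275,350,325,400))]:
    c=Cam(n);P=c.pts();z=cv2.medianBlur(np.nan_to_num(c.dep).astype(np.float32),3)
    P=P[y0:y1,x0:x1];zz=P[...,2]
    q=(zz>.0145)&(zz<.035)
    q=cv2.morphologyEx(q.astype(np.uint8),cv2.MORPH_OPEN,np.ones((3,3)))
    nn,l,st,ce=cv2.connectedComponentsWithStats(q); i=1+np.argmax(st[1:,4])
    S=P[l==i];print(n,st[i],ce[i]+[x0,y0],np.nanmean(S,0),np.nanmin(S,0),np.nanmax(S,0), "ray",c.ray(ce[i]+[x0,y0],.023))
plan((0.487,-0.26,0.15))
# lid in side view + handle
c=Cam("side");hsv=cv2.cvtColor(c.im,cv2.COLOR_BGR2HSV)
E
```

```text
top [ 10   9  14  13 147] [411.3741 295.1905] [ 0.484  -0.2772  0.0225] [ 0.4679 -0.2965  0.0165] [ 0.5011 -0.2599  0.03  ] ray [[ 0.484  -0.2771  0.023 ]]
side [ 10  17  23  22 398] [295.9472 377.2337] [ 0.4857 -0.2833  0.0226] [ 0.4673 -0.2996  0.0146] [ 0.5048 -0.2624  0.0282] ray [[ 0.4856 -0.2837  0.023 ]]
tcp [0.1398 0.6089 0.248 ] jaw yaw 77.1 q [ 1.17  0.53  1.43 -0.    1.18 -0.18] t 0.30 F [ 0.1 -0.3  0.6]
  shift cm [ 53.29   9.85 -76.9 ] turn [ 0.001 -0.    -0.   ] dyaw 0.0
```

The tealight is in the -y cell near (0.485,-0.279). Next I move over it via a waypoint that avoids the inner reach limit.

```bash
python3 - <<'E'
from h import *
plan((0.47,0.22,0.25),40)
E
```

```text
tcp [0.1398 0.609  0.2481] jaw yaw 77.1 q [ 1.17  0.53  1.43  0.    1.18 -0.18] t 0.35 F [-0.5  0.1 -0. ]
  shift cm [ 40.89  -0.18 -30.52] turn [0.001 0.647 0.   ] dyaw -37.1
  shift cm [ 40.89  -0.18 -30.52] turn [ 0.000e+00 -2.495e+00 -1.000e-03] dyaw 142.9
```

```bash
python3 -m handwheel '[41,0,-30.5,0,0.65,0,8.5,41,0,-30.5,0,0.65,0,8.5,41,0,-30.5,0,0.65,0,8.5,41,0,-30.5,0,0.65,0,8.5,41,0,-30.5,0,0.65,0,8.5,41,0,-30.5,0,0.65,0,8.5,41,0,-30.5,0,0.65,0,8.5,41,0,-30.5,0,0.65,0,8.5,41,0,-30.5,0,0.65,0,8.5,41,0,-30.5,0,0.65,0,8.5]'; python3 - <<'E'
from h import *
plan((0.485,-0.23,0.20),-13)
E
```

```text
t: 1.18
tcp_pos: [0.4111, 0.2902, 0.2486]
tool_rot: [-0.64, 0.3, -0.3, 0.641]
force: [1.4, 0.4, -0.4]
finger_gap: 0.997
tcp [0.4111 0.2902 0.2486] jaw yaw 39.8 q [ 0.39  0.36  1.73  0.    1.04 -0.3 ] t 1.18 F [ 1.4  0.4 -0.4]
  shift cm [ 44.69   4.85 -27.64] turn [-0.001  0.922 -0.   ] dyaw -52.8
  shift cm [ 44.69   4.85 -27.64] turn [-0.00e+00 -2.22e+00  1.00e-03] dyaw 127.2
```

```bash
python3 -m handwheel '[44.7,4.8,-27.6,0,0.92,0,8.5,44.7,4.8,-27.6,0,0.92,0,8.5,44.7,4.8,-27.6,0,0.92,0,8.5,44.7,4.8,-27.6,0,0.92,0,8.5,44.7,4.8,-27.6,0,0.92,0,8.5,44.7,4.8,-27.6,0,0.92,0,8.5,44.7,4.8,-27.6,0,0.92,0,8.5,44.7,4.8,-27.6,0,0.92,0,8.5,44.7,4.8,-27.6,0,0.92,0,8.5,44.7,4.8,-27.6,0,0.92,0,8.5]'; python3 - <<'E'
from h import *
plan((0.485,-0.27,0.16),-13)
E
```

```text
t: 2.02
tcp_pos: [0.4687, -0.1211, 0.2105]
tool_rot: [0.44, -0.553, 0.553, -0.441]
force: [1.4, 1.0, 1.2]
finger_gap: 0.993
tcp [ 0.4687 -0.1211  0.2105] jaw yaw -12.9 q [-0.48  0.4   1.82  0.    0.93 -0.26] t 2.02 F [1.4 1.  1.2]
  shift cm [14.15  5.05  4.91] turn [-0.001  0.001  0.   ] dyaw -0.1
  shift cm [14.15  5.05  4.91] turn [ 0.00e+00 -3.14e+00  1.00e-03] dyaw 179.9
```

```bash
python3 -m handwheel '[14.2,5,4.9,0,0,0,6,14.2,5,4.9,0,0,0,6,14.2,5,4.9,0,0,0,6,14.2,5,4.9,0,0,0,6,14.2,5,4.9,0,0,0,6,14.2,5,4.9,0,0,0,6]'; python3 - <<'E'
from h import *
c=Cam("wrist");cv2.imwrite("pics/w1.png",c.im)
plan((0.485,-0.279,0.10),-13)
print(c.c, c.proj([[.4845,-.279,.023],[.484,-.279,.006]]))
E
```

```text
t: 2.52
tcp_pos: [0.4845, -0.2701, 0.1596]
tool_rot: [-0.44, 0.554, -0.553, 0.44]
force: [-0.2, 1.1, 0.5]
finger_gap: 0.703
tcp [ 0.4843 -0.2684  0.16  ] jaw yaw -13.0 q [-0.71  0.55  1.69  0.    0.89 -0.48] t 2.57 F [0.4 1.2 0.4]
  shift cm [1.02 5.99 0.32] turn [ 0.001  0.    -0.001] dyaw -0.0
  shift cm [1.02 5.99 0.32] turn [-2.000e-03 -3.141e+00 -2.000e-03] dyaw 180.0
[ 0.50308542 -0.1918628   0.28477919] [[324.65041707 244.69859164]
 [323.99640259 238.63660007]]
```

View pics/w1.png

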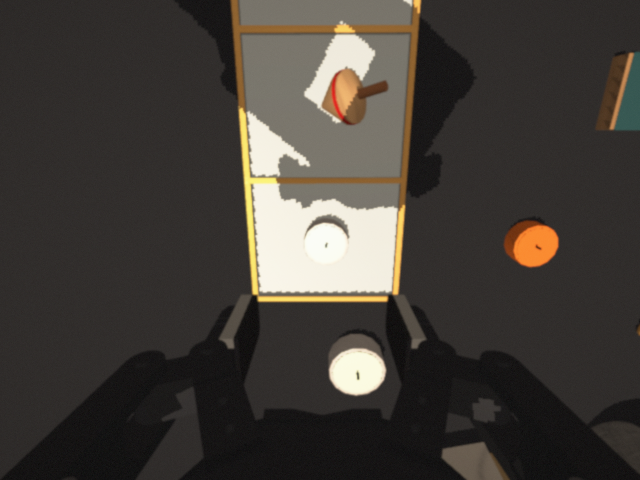

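The wrist view shows the tealight in the end cell at (326,243). The larger white candle is outside the tray at (357,370). I'll fit the tealight's top rim.

```bash
python3 - <<'E'
from h import *
c=Cam("wrist");cv2.imwrite("pics/w1z.png",cv2.resize(c.im[205:285,285:370],None,fx=7,fy=7,interpolation=cv2.INTER_CUBIC))
g=c.im[...,2]; print(c.im[243,300:352].max(1)); print(c.im[215:275,326].max(1))
P=c.pts()[210:275,290:362]; q=((P[...,2]>.016)&(P[...,2]<.03)).astype(np.uint8)
q=cv2.morphologyEx(q,cv2.MORPH_OPEN,np.ones((3,3)));n,l,st,ce=cv2.connectedComponentsWithStats(q);i=1+np.argmax(st[1:,4]);print(st[i],ce[i]+[290,210],c.ray(ce[i]+[290,210],.023),np.nanmean(P[l==i],0))
E
```

```text
[247 247 247 245 242 243 250 251 252 252 252 252 252 252 252 252 252 252
 252 252 252 252 252 252 252 252 250 244 242 250 252 252 252 252 252 252
 252 252 252 252 252 252 252 252 252 251 251 248 242 238 242 244]
[242 225 171 129 115 104  99  96 104 159 237 249 248 250 252 252 252 252
 252 252 252 252 252 252 252 252 252 252 250 240 203 166 157 178 226 248
 252 252 252 252 252 252 252 252 252 252 252 252 251 251 250 247 246 246
 246 246 246 246 246 246]
[  15   13   44   43 1531] [326.60091444 244.        ] [[ 0.48591273 -0.27714669  0.023     ]] [ 0.48585622 -0.27741834  0.02245877]
```

View pics/w1z.png

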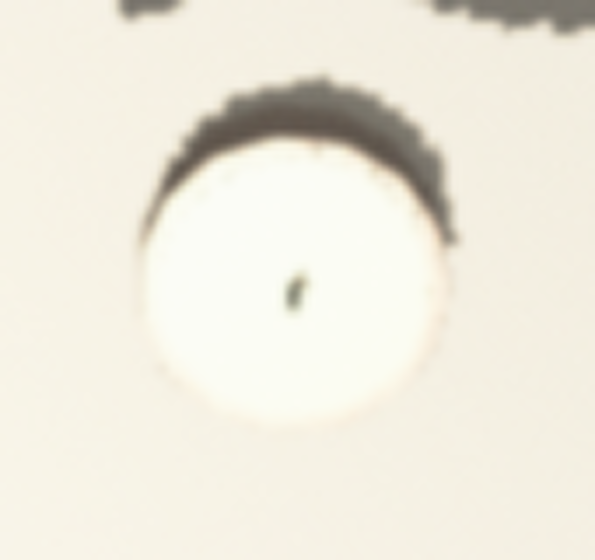

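```bash
python3 - <<'E'
from h import *
plan((0.486,-0.279,0.025),-13)
E

```

```text
tcp [ 0.4843 -0.2675  0.1603] jaw yaw -12.9 q [-0.71  0.55  1.7   0.    0.89 -0.48] t 2.62 F [ 1.3  0.1 -0.2]
  shift cm [ 1.1  13.53  0.44] turn [ 0.001  0.002 -0.001] dyaw -0.1
  shift cm [ 1.1  13.53  0.44] turn [-1.00e-03 -3.14e+00 -2.00e-03] dyaw 179.9
```

```bash
python3 -m handwheel '[1.1,8,0.4,0,0,0,6,1.1,8,0.4,0,0,0,6,1.1,10,0.4,0,0,0,6,1.1,11.5,0.4,0,0,0,6,1.1,11.5,0.4,0,0,0,6,1.1,11.5,0.4,0,0,0,6]'; python3 - <<'E'
from h import *
plan((0.486,-0.279,0.025),-13)
c=Cam("wrist");cv2.imwrite("pics/w2.png",c.im)
E
```

```text
t: 3.12
tcp_pos: [0.4861, -0.2782, 0.0455]
tool_rot: [-0.441, 0.553, -0.552, 0.441]
force: [0.6, -0.3, 0.1]
finger_gap: 0.702
tcp [ 0.4861 -0.2782  0.0455] jaw yaw -12.8 q [-0.72  0.75  1.74  0.    0.66 -0.5 ] t 3.12 F [ 0.6 -0.3  0.1]
  shift cm [0.08 2.05 0.01] turn [ 0.001  0.004 -0.001] dyaw -0.2
  shift cm [0.08 2.05 0.01] turn [-1.000e-03 -3.138e+00 -2.000e-03] dyaw 179.8
```

View pics/w2.png

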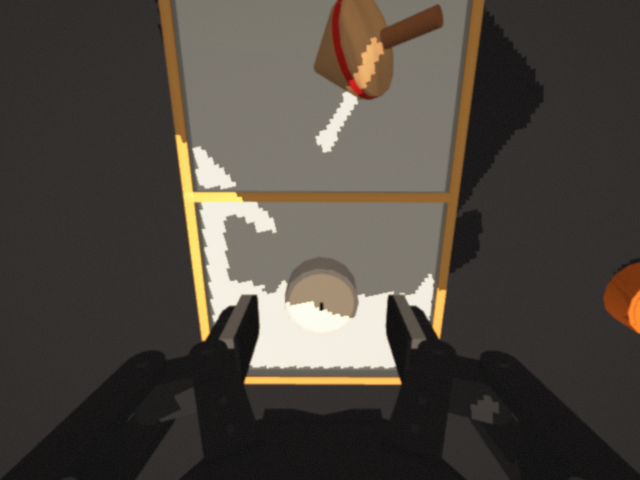

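The tealight at (321,300) is centred between the jaws. I go down and close on it at 20 N.

```bash
python3 -m handwheel '[0.1,1,0,0,0,0,6,0.1,2,0,0,0,0,6,0.1,2,0,0,0,0,4.5,0.1,2,0,0,0,0,3.4,0.1,2,0,0,0,0,3.4,0.1,2,0,0,0,0,3.4,0.1,2,0,0,0,0,3.4,0.1,2,0,0,0,0,3.4]' 20; python3 - <<'E'
from h import *
plan((0.486,-0.279,0.025),-13)
c=Cam("wrist");cv2.imwrite("pics/w3.png",c.im)
E
```

```text
t: 3.83
tcp_pos: [0.4861, -0.281, 0.0256]
tool_rot: [0.441, -0.553, 0.553, -0.441]
force: [-0.4, 0.8, -0.3]
finger_gap: 0.435
tcp [ 0.4861 -0.281   0.0256] jaw yaw -12.9 q [-0.72  0.78  1.74  0.    0.62 -0.5 ] t 3.83 F [-0.4  0.8 -0.3]
  shift cm [-0.19  0.06 -0.05] turn [-0.     0.002  0.   ] dyaw -0.1
  shift cm [-0.19  0.06 -0.05] turn [ 0.00e+00 -3.14e+00  1.00e-03] dyaw 179.9
```

View pics/w3.png

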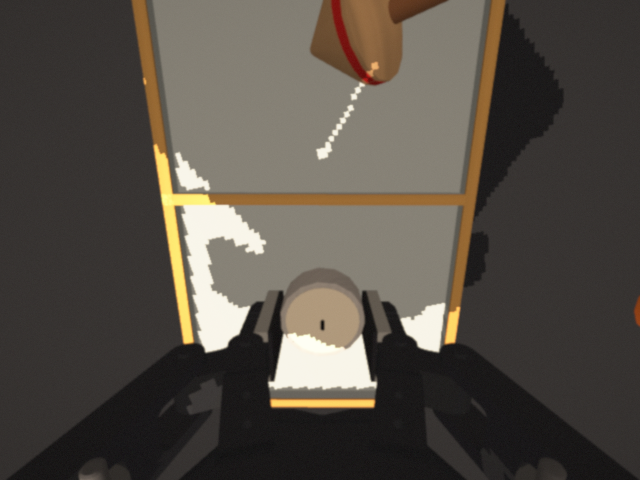

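```bash
python3 -m handwheel '[0,-3,0,0,0,0,3.4,0,-7,0,0,0,0,3.4,0,-11,0,0,0,0,3.4,0,-14,0,0,0,0,3.4,0,-17,0,0,0,0,3.4,0,-17,0,0,0,0,3.4]'; python3 - <<'E'
from h import *
plan((0.534,0.42,0.2),-13)
c=Cam("wrist");cv2.imwrite("pics/w4.png",c.im)
E
```

```text
t: 4.38
tcp_pos: [0.4889, -0.2832, 0.2018]
tool_rot: [0.44, -0.548, 0.557, -0.442]
force: [0.2, -0.8, 0.3]
finger_gap: 0.428
tcp [ 0.4889 -0.2832  0.2018] jaw yaw -12.9 q [-0.72  0.5   1.64  0.    0.99 -0.5 ] t 4.38 F [ 0.2 -0.8  0.3]
  shift cm [-69.55  -0.38 -11.27] turn [-0.011  0.002  0.006] dyaw -0.1
  shift cm [-69.55  -0.38 -11.27] turn [ 0.01  -3.139  0.018] dyaw 179.9
```

View pics/w4.png

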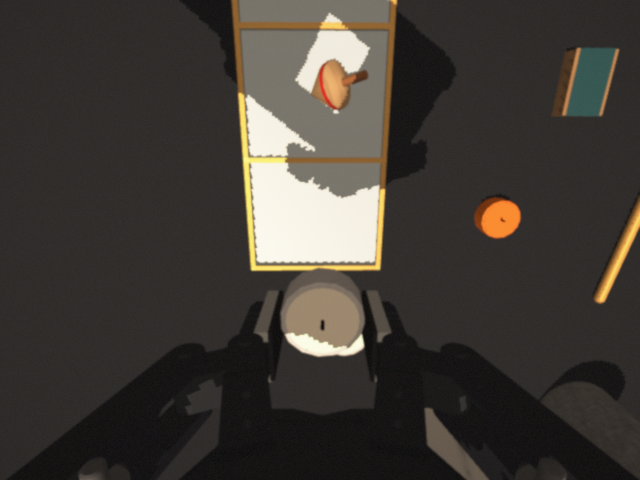

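```bash
python3 - <<'E'
from h import *
plan((0.585,0.358,0.2),40)
E
```

```text
tcp [ 0.4877 -0.2823  0.1991] jaw yaw -12.9 q [-0.72  0.51  1.64  0.    0.98 -0.5 ] t 4.43 F [0.3 0.7 0. ]
  shift cm [-64.58  -0.39  -4.8 ] turn [-0.005 -0.923  0.007] dyaw 52.9
  shift cm [-64.58  -0.39  -4.8 ] turn [-0.009  2.218 -0.006] dyaw -127.1
```

```bash
python3 -m handwheel '[-64.6,0,-4.8,0,-0.92,0,3.4,-64.6,0,-4.8,0,-0.92,0,3.4,-64.6,0,-4.8,0,-0.92,0,3.4,-64.6,0,-4.8,0,-0.92,0,3.4,-64.6,0,-4.8,0,-0.92,0,3.4,-64.6,0,-4.8,0,-0.92,0,3.4,-64.6,0,-4.8,0,-0.92,0,3.4,-64.6,0,-4.8,0,-0.92,0,3.4,-64.6,0,-4.8,0,-0.92,0,3.4,-64.6,0,-4.8,0,-0.92,0,3.4]'; python3 - <<'E'
from h import *
plan((0.585,0.358,0.2),40)
E
```

```text
t: 5.27
tcp_pos: [0.5474, 0.1331, 0.1938]
tool_rot: [0.641, -0.301, 0.299, -0.64]
force: [0.1, -0.7, -1.0]
finger_gap: 0.432
tcp [0.5474 0.1331 0.1938] jaw yaw 39.8 q [ 0.04  0.52  1.64 -0.    0.99 -0.65] t 5.27 F [ 0.1 -0.7 -1. ]
  shift cm [-14.87  -0.64  17.29] turn [ 0.003 -0.003 -0.002] dyaw 0.2
  shift cm [-14.87  -0.64  17.29] turn [3.000e-03 3.139e+00 4.000e-03] dyaw -179.8
```

```bash
python3 -m handwheel '[-14.9,-0.6,17.3,0,0,0,3.4,-14.9,-0.6,17.3,0,0,0,3.4,-14.9,-0.6,17.3,0,0,0,3.4,-14.9,-0.6,17.3,0,0,0,3.4,-14.9,-0.6,17.3,0,0,0,3.4,-14.9,-0.6,17.3,0,0,0,3.4,-14.9,-0.6,17.3,0,0,0,3.4,-14.9,-0.6,17.3,0,0,0,3.4]'; python3 - <<'E'
from h import *
c=Cam("wrist");cv2.imwrite("pics/w5.png",c.im)
plan((0.534,0.42,0.12),40)
E
```

```text
t: 5.93
tcp_pos: [0.5847, 0.357, 0.1991]
tool_rot: [0.642, -0.3, 0.298, -0.64]
force: [-0.0, -0.6, -0.4]
finger_gap: 0.434
tcp [0.5848 0.3557 0.1994] jaw yaw 39.9 q [ 0.38  0.66  1.31 -0.    1.17 -0.31] t 5.98 F [-0.1 -0.8  0.2]
  shift cm [-8.18  7.94  0.25] turn [ 0.004 -0.002 -0.001] dyaw 0.1
  shift cm [-8.18  7.94  0.25] turn [1.000e-03 3.139e+00 6.000e-03] dyaw -179.9
```

View pics/w5.png

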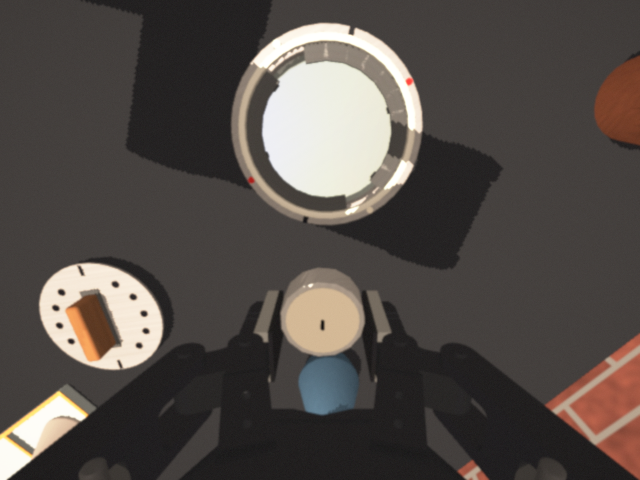

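The lantern is in full view around (327,125). The red dots are at (409,81) and (251,180), and the half lines at (352,30) and (305,219). The tealight is held at (322,315).

```bash
cat > lan.py <<'E'
from h import *
np.set_printoptions(precision=4,suppress=True)
c=Cam("wrist");hsv=cv2.cvtColor(c.im,cv2.COLOR_BGR2HSV)
m=(((hsv[...,0]<6)|(hsv[...,0]>174))&(hsv[...,1]>150)&(hsv[...,2]>90)).astype(np.uint8)[10:235,225:430]
n,l,st,ce=cv2.connectedComponentsWithStats(m); r=[]
for i in range(1,n):
    if st[i,4]>8: r.append(ce[i]+[225,10]); print("red",st[i,4],r[-1])
w=c.ray(r,.063);print(w)
if len(w)==2:
    d=w[0]-w[1];print("mid",w.mean(0),"sep",np.linalg.norm(d),"yaw",np.degrees(np.arctan2(d[1],d[0]))%180,"-> notch",(np.degrees(np.arctan2(d[1],d[0]))+90)%180)
w=c.ray([[352,30],[305,219]],.063);d=w[0]-w[1];print("half",w.mean(0),np.linalg.norm(d),"yaw",np.degrees(np.arctan2(d[1],d[0]))%180)
cv2.imwrite("pics/w5z.png",cv2.resize(c.im[15:235,225:430],None,fx=2.7,fy=2.7,interpolation=cv2.INTER_CUBIC))
E
python3 lan.py; python3 - <<'E'
from h import *
np.set_printoptions(precision=4,suppress=True)
# outer ring circle by sampled boundary of lip: radial bright edge
c=Cam("wrist");P=c.pts()[10:235,225:430];q=(P[...,2]>.05)&(P[...,2]<.085);S=P[q];print(len(S),np.median(S[:,2]))
from scipy.optimize import least_squares
xy=S[:,:2]; h=cv2.convexHull((xy*1e4).astype(np.int32))[:,0]/1e4
print(cv2.minEnclosingCircle((xy*1e3).astype(np.float32)))
E
```

```text
red 27 [409.963   79.1852]
red 26 [251.6923 178.7692]
[[0.5583 0.4856 0.063 ]
 [0.5129 0.3553 0.063 ]]
mid [0.5356 0.4204 0.063 ] sep 0.13796180888399956 yaw 70.78633177581509 -> notch 160.78633177581509
half [0.5357 0.4194 0.063 ] 0.13854270050139775 yaw 115.42068062619339
16005 0.06546123779267743
((535.248779296875, 420.8732604980469), 72.17095184326172)
```

View pics/w5z.png

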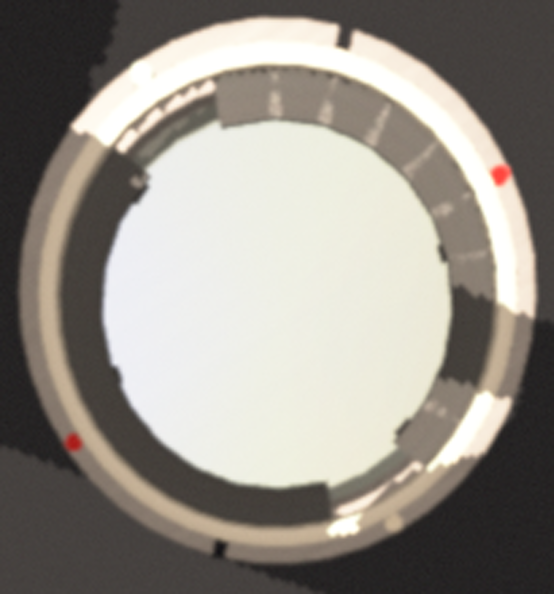

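```bash
python3 - <<'E'
from h import *
plan((0.5355,0.4205,0.105),40)
E
```

```text
tcp [0.5854 0.3546 0.2002] jaw yaw 39.7 q [ 0.38  0.66  1.31 -0.    1.17 -0.31] t 6.08 F [-0.1 -0.2 -0. ]
  shift cm [-8.25  9.53  0.4 ] turn [ 0.003 -0.004 -0.   ] dyaw 0.3
  shift cm [-8.25  9.53  0.4 ] turn [1.000e-03 3.137e+00 5.000e-03] dyaw -179.7
```

```bash
python3 -m handwheel '[-4,3,0.2,0,0,0,3.4,-8.2,6,0.4,0,0,0,3.4,-8.2,8,0.4,0,0,0,3.4,-8.2,9.5,0.4,0,0,0,3.4,-8.2,9.5,0.4,0,0,0,3.4,-8.2,9.5,0.4,0,0,0,3.4]'; python3 - <<'E'
from h import *
plan((0.5355,0.4205,0.0485),40)
c=Cam("wrist");cv2.imwrite("pics/w6.png",c.im)
E
```

```text
t: 6.58
tcp_pos: [0.5365, 0.4203, 0.1056]
tool_rot: [0.641, -0.301, 0.3, -0.639]
force: [0.3, -0.1, 0.6]
finger_gap: 0.435
tcp [0.5365 0.4203 0.1056] jaw yaw 39.7 q [ 0.5   0.77  1.38 -0.    0.99 -0.19] t 6.58 F [ 0.3 -0.1  0.6]
  shift cm [-0.08  5.71 -0.05] turn [ 0.003 -0.005 -0.   ] dyaw 0.3
  shift cm [-0.08  5.71 -0.05] turn [0.    3.137 0.004] dyaw -179.7
```

View pics/w6.png

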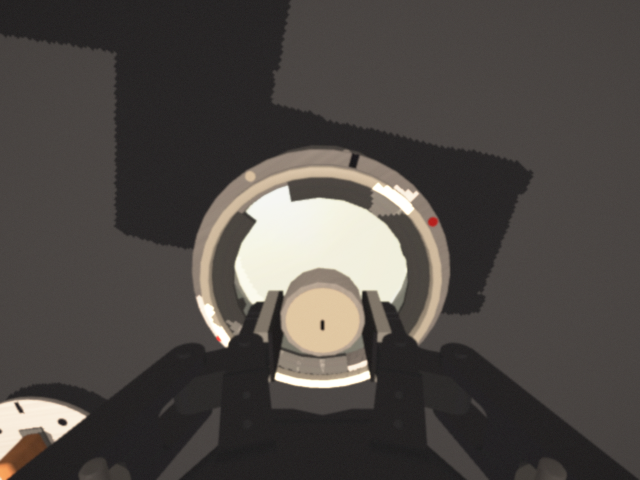

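The tealight is over the mouth and centred. Lower it now.

```bash
python3 -m handwheel '[-0.1,2,0,0,0,0,3.4,-0.1,4,0,0,0,0,3.4,-0.1,5.2,0,0,0,0,3.4,-0.1,5.7,0,0,0,0,3.4,-0.1,5.7,0,0,0,0,3.4,-0.1,5.7,0,0,0,0,3.4]'; python3 - <<'E'
from h import *
plan((0.5355,0.4205,0.0485),40)
E
```

```text
t: 7.13
tcp_pos: [0.537, 0.4226, 0.0504]
tool_rot: [-0.64, 0.3, -0.3, 0.641]
force: [-0.7, -0.5, 1.5]
finger_gap: 0.432
tcp [0.537  0.4226 0.0504] jaw yaw 39.8 q [ 0.5   0.85  1.4  -0.    0.89 -0.19] t 7.13 F [-0.7 -0.5  1.5]
  shift cm [ 0.06  0.19 -0.24] turn [-0.002 -0.004  0.   ] dyaw 0.2
  shift cm [ 0.06  0.19 -0.24] turn [-0.000e+00  3.138e+00 -2.000e-03] dyaw -179.8
```

```bash
python3 -m handwheel '[0,0.15,0,0,0,0,3.4,0,0.15,0,0,0,0,3.4,0,0.15,0,0,0,0,3.4]'; python3 -m handwheel '[0,0,0,0,0,0,4.2,0,0,0,0,0,0,4.8,0,0,0,0,0,0,4.8,0,0,0,0,0,0,4.8,0,0,0,0,0,0,4.8]'
```

```text
t: 7.38
tcp_pos: [0.5364, 0.4229, 0.0488]
tool_rot: [-0.64, 0.3, -0.3, 0.641]
force: [0.5, -1.3, -0.2]
finger_gap: 0.432
t: 7.8
tcp_pos: [0.536, 0.4227, 0.0479]
tool_rot: [0.64, -0.3, 0.3, -0.64]
force: [0.6, -0.3, -0.7]
finger_gap: 0.561
```

Released. Straight up, then I'll look.

```bash
python3 -m handwheel '[0,-2,0,0,0,0,4.8,0,-5,0,0,0,0,4.8,0,-9,0,0,0,0,4.8,0,-13,0,0,0,0,4.8,0,-15,0,0,0,0,4.8,0,-15,0,0,0,0,4.8]'; python3 - <<'E'
from h import *
plan((0.4738,0.124,0.13),48.5)
c=Cam("wrist");cv2.imwrite("pics/w7.png",c.im)
E
```

```text
t: 8.3
tcp_pos: [0.5392, 0.4246, 0.2049]
tool_rot: [-0.637, 0.297, -0.302, 0.644]
force: [0.8, -0.1, 1.2]
finger_gap: 0.562
tcp [0.5392 0.4246 0.2049] jaw yaw 39.8 q [ 0.5   0.65  1.32  0.    1.16 -0.19] t 8.30 F [ 0.8 -0.1  1.2]
  shift cm [ 18.87   7.23 -24.37] turn [-0.013 -0.151  0.003] dyaw 8.7
  shift cm [ 18.87   7.23 -24.37] turn [-0.005  2.99  -0.019] dyaw -171.3
```

View pics/w7.png

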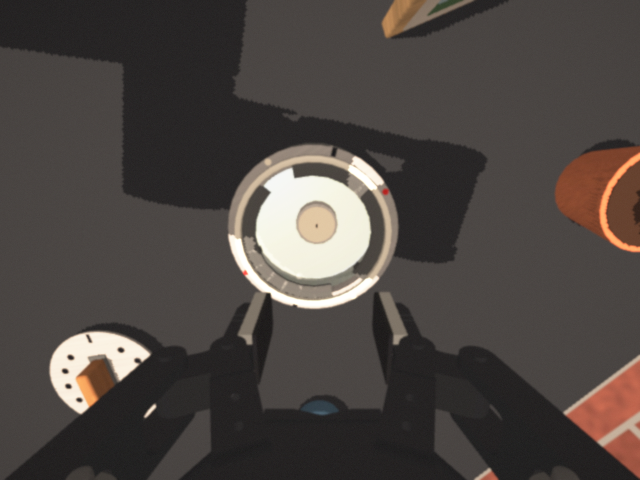

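The tealight stands upright on the lantern floor, centred at (317,223). Next is the lid.

```bash
python3 -m handwheel '[18.9,0,-24.4,0,-0.15,0,4.8,18.9,0,-24.4,0,-0.15,0,4.8,18.9,0,-24.4,0,-0.15,0,4.8,18.9,0,-24.4,0,-0.15,0,4.8,18.9,0,-24.4,0,-0.15,0,4.8,18.9,0,-24.4,0,-0.15,0,4.8,18.9,0,-24.4,0,-0.15,0,4.8,18.9,0,-24.4,0,-0.15,0,4.8,18.9,0,-24.4,0,-0.15,0,4.8,18.9,0,-24.4,0,-0.15,0,4.8]'; python3 - <<'E'
from h import *
np.set_printoptions(precision=4,suppress=True)
plan((0.4738,0.124,0.13),48.5)
c=Cam("wrist");cv2.imwrite("pics/w8.png",c.im)
hsv=cv2.cvtColor(c.im,cv2.COLOR_BGR2HSV)
print(c.proj([[.4738,.124,.019],[.4738,.124,.049]]))
E
```

```text
t: 9.18
tcp_pos: [0.4687, 0.1204, 0.1969]
tool_rot: [0.661, -0.253, 0.251, -0.66]
force: [0.7, 0.2, -0.0]
finger_gap: 0.561
tcp [0.4687 0.1204 0.1969] jaw yaw 48.3 q [ 0.02  0.42  1.83  0.    0.89 -0.82] t 9.18 F [ 0.7  0.2 -0. ]
  shift cm [0.15 6.69 0.62] turn [ 0.002 -0.004 -0.002] dyaw 0.2
  shift cm [0.15 6.69 0.62] turn [0.003 3.137 0.002] dyaw -179.8
[[328.2811 223.3935]
 [328.8576 232.4027]]
```

View pics/w8.png

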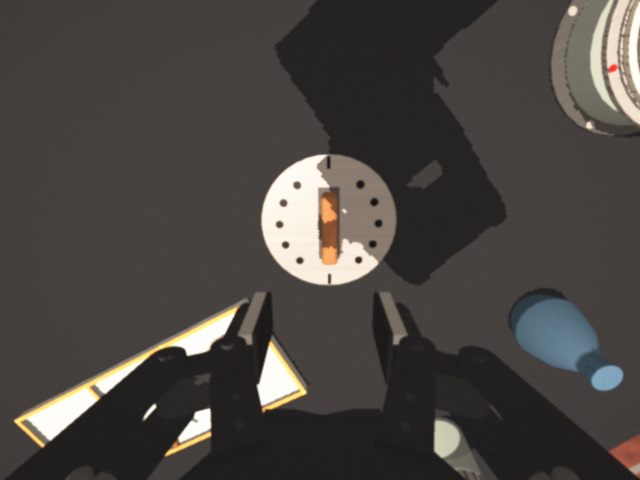

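```bash
python3 - <<'E'
from h import *
np.set_printoptions(precision=4,suppress=True)
c=Cam("wrist");hsv=cv2.cvtColor(c.im,cv2.COLOR_BGR2HSV)
cv2.imwrite("pics/w8z.png",cv2.resize(c.im[145:295,255:405],None,fx=4,fy=4,interpolation=cv2.INTER_CUBIC))
m=((hsv[...,0]>3)&(hsv[...,0]<18)&(hsv[...,1]>140)).astype(np.uint8);m[:180]=0;m[275:]=0;m[:,:305]=0;m[:,350:]=0
cs,_=cv2.findContours(m,0,cv2.CHAIN_APPROX_NONE);b=np.vstack(cs);r=cv2.minAreaRect(b);print(r,c.ray(r[0],.049))
# edge lines: dark
w=c.ray([[328.5,162],[329.5,279]],.019);d=w[0]-w[1];print(w.mean(0),np.linalg.norm(d),np.degrees(np.arctan2(d[1],d[0])))
P=c.pts()[145:295,255:405];q=(P[...,2]>.012)&(P[...,2]<.025)
q=cv2.morphologyEx(q.astype(np.uint8),cv2.MORPH_OPEN,np.ones((3,3)))
cs,_=cv2.findContours(q,0,cv2.CHAIN_APPROX_NONE);e=cv2.fitEllipse(max(cs,key=cv2.contourArea));print(e,c.ray(np.array(e[0])+[255,145],.019))
plan((0.4738,0.124,0.13),48.5)
E
```

```text
((327.5, 228.0), (70.0, 15.0), 90.0) [[0.4708 0.1266 0.049 ]]
[0.4753 0.1251 0.019 ] 0.11459605321135855 139.18797751626042
((72.64221954345703, 73.90808868408203), (128.8561553955078, 133.14987182617188), 86.36616516113281) [[0.4709 0.1273 0.019 ]]
tcp [0.4695 0.1219 0.1973] jaw yaw 48.4 q [ 0.02  0.42  1.83  0.    0.89 -0.82] t 9.28 F [-0.4  0.8 -0.1]
  shift cm [0.18 6.73 0.45] turn [ 0.    -0.001 -0.001] dyaw 0.1
  shift cm [0.18 6.73 0.45] turn [0.002 3.14  0.001] dyaw -179.9
```

View pics/w8z.png

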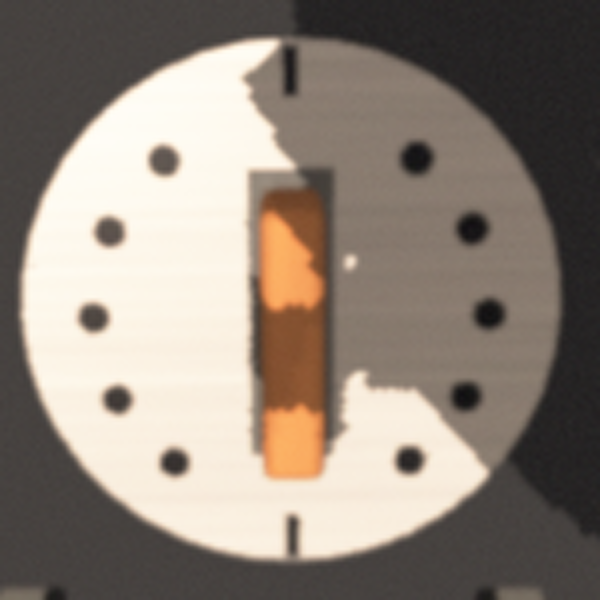

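```bash
python3 -m handwheel '[0.1,3,0.2,0,0,0,4.8,0.1,6,0.2,0,0,0,4.8,0.1,8.5,0.2,0,0,0,4.8,0.1,8.5,0.2,0,0,0,4.8,0.1,8.5,0.2,0,0,0,4.8,0.1,8.5,0.2,0,0,0,4.8]'; python3 - <<'E'
from h import *
np.set_printoptions(precision=4,suppress=True)
c=Cam("wrist");cv2.imwrite("pics/w9.png",c.im);hsv=cv2.cvtColor(c.im,cv2.COLOR_BGR2HSV)
P=c.pts();q=(P[...,2]>.012)&(P[...,2]<.026);q[:,:200]=0;q[:,480:]=0;q[320:]=0
q=cv2.morphologyEx(q.astype(np.uint8),cv2.MORPH_OPEN,np.ones((3,3)))
cs,_=cv2.findContours(q,0,cv2.CHAIN_APPROX_NONE);e=cv2.fitEllipse(max(cs,key=cv2.contourArea));print(e,c.ray(np.array(e[0]),.019))
print(c.proj([[.4723,.1253,.019],[.4723,.1253,.049]]))
plan((0.4723,0.1253,0.041),49)
E
```

```text
t: 9.78
tcp_pos: [0.4724, 0.123, 0.1135]
tool_rot: [-0.661, 0.25, -0.251, 0.661]
force: [-0.1, -0.1, 0.8]
finger_gap: 0.565
((324.3084411621094, 240.94651794433594), (161.3083953857422, 179.12940979003906), 88.36695098876953) [[0.4678 0.1298 0.019 ]]
[[323.8042 249.4915]
 [324.0981 265.8139]]
tcp [0.4728 0.1228 0.114 ] jaw yaw 48.5 q [ 0.02  0.57  1.89  0.    0.68 -0.82] t 9.83 F [0.4 0.1 0.9]
  shift cm [-0.22  7.3   0.14] turn [-0.002 -0.009  0.002] dyaw 0.5
  shift cm [-0.22  7.3   0.14] turn [-0.003  3.133 -0.003] dyaw -179.5
```

View pics/w9.png

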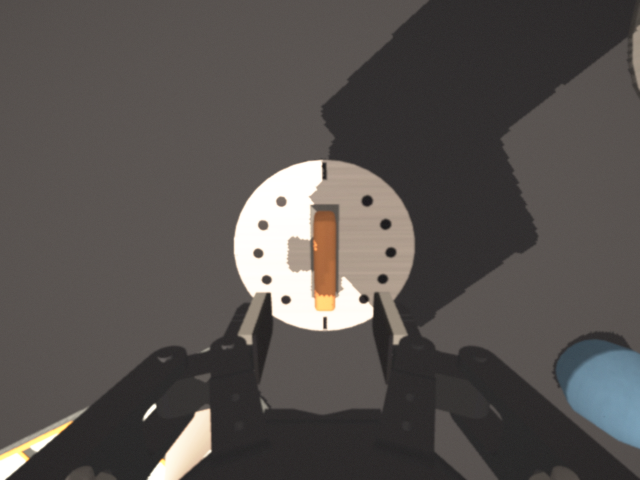

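```bash
python3 - <<'E'
from h import *
np.set_printoptions(precision=4,suppress=True)
c=Cam("wrist")
P=c.pts();q=(P[...,2]>.012)&(P[...,2]<.026);q[:,:200]=0;q[:,480:]=0;q[335:]=0
q=q.astype(np.uint8);cs,_=cv2.findContours(q,0,cv2.CHAIN_APPROX_NONE);k=max(cs,key=cv2.contourArea)[:,0]
k=k[(k[:,1]<288)]; w=c.ray(k,.019)[:,:2]
from scipy.optimize import least_squares
f=least_squares(lambda p:np.hypot(*(w-p[:2]).T)-p[2],[.472,.125,.064],loss='soft_l1',f_scale=.001);print("wrist circ",f.x)
s=cv2.imread("pics/side0.png");c=Cam("side")
m=(s.min(2)>110).astype(np.uint8);m[:, :205]=0;m[:,280:]=0;m[:205]=0;m[262:]=0
cs,_=cv2.findContours(m,0,cv2.CHAIN_APPROX_NONE);k=max(cs,key=cv2.contourArea)[:,0]
w=c.ray(k,.019)[:,:2]
f=least_squares(lambda p:np.hypot(*(w-p[:2]).T)-p[2],[.472,.125,.064],loss='soft_l1',f_scale=.001);print("side circ",f.x)
m=(s.min(2)>110).astype(np.uint8);m[:, :205]=0;m[:,280:]=0;m[:120]=0;m[195:]=0
t=cv2.imread("pics/top0.png");c=Cam("top")
for nm,b,z,g in [("lid",(235,265,300,335),.019,[.472,.125,.064]),("lantern",(120,240,195,312),.063,[.535,.42,.072])]:
    m=(t.min(2)>120).astype(np.uint8);M=np.zeros_like(m);M[b[1]:b[3],b[0]:b[2]]=m[b[1]:b[3],b[0]:b[2]]
    cs,_=cv2.findContours(M,0,cv2.CHAIN_APPROX_NONE);k=max(cs,key=cv2.contourArea)[:,0];w=c.ray(k,z)[:,:2]
    f=least_squares(lambda p:np.hypot(*(w-p[:2]).T)-p[2],g,loss='soft_l1',f_scale=.001);print("top",nm,f.x)
E
```

```text
wrist circ [0.4737 0.1246 0.0631]
side circ [0.4753 0.1219 0.0643]
top lid [0.4733 0.1242 0.0643]
top lantern [0.5344 0.42   0.0722]
```

The side, top and wrist fits put the lid within about 3 mm of each other, near (0.474,0.124). I'll grip it with TCP z at 0.041.

```bash
python3 - <<'E'
from h import *
plan((0.4737,0.1243,0.041),49)
E
```

```text
tcp [0.4727 0.1223 0.1143] jaw yaw 48.4 q [ 0.02  0.57  1.89  0.    0.68 -0.82] t 9.98 F [-0.5 -0.6 -0.8]
  shift cm [-0.07  7.33  0.2 ] turn [-0.002 -0.01   0.002] dyaw 0.6
  shift cm [-0.07  7.33  0.2 ] turn [-4.000e-03  3.132e+00 -3.000e-03] dyaw -179.4
```

```bash
python3 -m handwheel '[-0.1,3,0.2,0,-0.01,0,4.8,-0.1,5.5,0.2,0,-0.01,0,4.8,-0.1,6.8,0.2,0,-0.01,0,4.8,-0.1,7.3,0.2,0,-0.01,0,4.8,-0.1,7.3,0.2,0,-0.01,0,4.8,-0.1,7.3,0.2,0,-0.01,0,4.8]'; python3 - <<'E'
from h import *
plan((0.4737,0.1243,0.041),49)
c=Cam("wrist");cv2.imwrite("pics/w10.png",c.im)
E
```

```text
t: 10.48
tcp_pos: [0.4729, 0.1242, 0.0406]
tool_rot: [-0.662, 0.247, -0.248, 0.662]
force: [0.7, -0.2, -0.6]
finger_gap: 0.562
tcp [0.4729 0.1242 0.0406] jaw yaw 49.0 q [ 0.03  0.72  1.92  0.    0.51 -0.83] t 10.48 F [ 0.7 -0.2 -0.6]
  shift cm [ 0.06 -0.04  0.06] turn [-0.001 -0.     0.001] dyaw 0.0
  shift cm [ 0.06 -0.04  0.06] turn [-2.000e-03  3.141e+00 -1.000e-03] dyaw -180.0
```

View pics/w10.png

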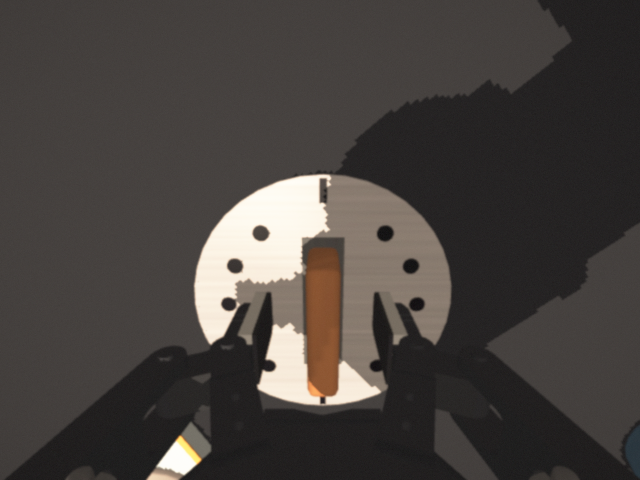

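```bash
python3 -m handwheel '[0,0,0,0,0,0,3,0,0,0,0,0,0,1,0,0,0,0,0,0,1,0,0,0,0,0,0,1,0,0,0,0,0,0,1,0,0,0,0,0,0,1,0,0,0,0,0,0,1,0,0,0,0,0,0,1]' 70;  python3 -m handwheel '[0,-1.5,0,0,0,0,1,0,-5,0,0,0,0,1,0,-9,0,0,0,0,1,0,-13,0,0,0,0,1,0,-15,0,0,0,0,1,0,-15,0,0,0,0,1,0,-15,0,0,0,0,1]'; python3 - <<'E'
from h import *
plan((0.535,0.4203,0.2),70.8)
c=Cam("wrist");cv2.imwrite("pics/w11.png",c.im)
E
```

```text
t: 11.2
tcp_pos: [0.4729, 0.1243, 0.0409]
tool_rot: [-0.662, 0.247, -0.248, 0.663]
force: [-1.0, 0.7, 5.8]
finger_gap: 0.149
t: 11.78
tcp_pos: [0.4723, 0.1242, 0.1907]
tool_rot: [-0.662, 0.247, -0.248, 0.663]
force: [0.3, -0.4, -3.4]
finger_gap: 0.152
tcp [0.4723 0.1242 0.1907] jaw yaw 49.0 q [ 0.03  0.43  1.83 -0.    0.88 -0.83] t 11.78 F [ 0.3 -0.4 -3.4]
  shift cm [-14.7   -0.91  26.45] turn [-0.001 -0.381  0.002] dyaw 21.8
  shift cm [-14.7   -0.91  26.45] turn [-3.000e-03  2.761e+00 -2.000e-03] dyaw -158.2
```

View pics/w11.png

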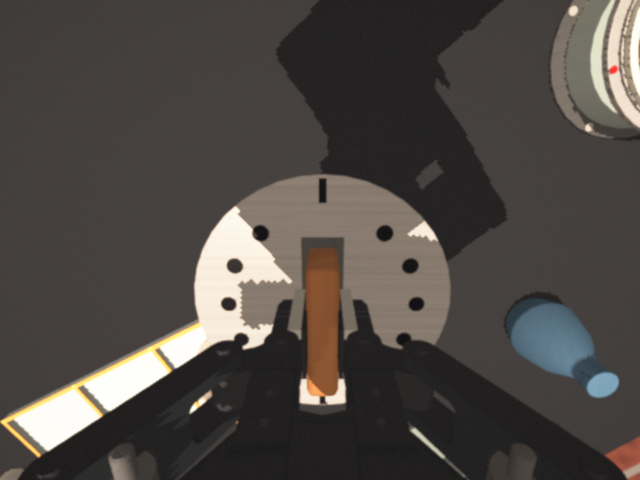

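```bash
python3 - <<'E'
from h import *
from scipy.optimize import least_squares
np.set_printoptions(precision=4,suppress=True)
c=Cam("wrist");s,p,R=tool();z=p[2]-.0409+.019
P=c.pts();q=((abs(P[...,2]-z)<.012)).astype(np.uint8);q[:165]=0;q[345:]=0;q[:,:185]=0;q[:,460:]=0
cs,_=cv2.findContours(q,0,cv2.CHAIN_APPROX_NONE);k=max(cs,key=cv2.contourArea)[:,0]
k=k[k[:,1]<300];k=k[(k[:,1]<235)|(k[:,0]<240)|(k[:,0]>410)];w=c.ray(k,z)[:,:2]
f=least_squares(lambda x:np.hypot(*(w-x[:2]).T)-x[2],[*p[:2],.064],loss='soft_l1',f_scale=.001)
M=R.as_matrix();print("circ",f.x,"offset tool mm",(M.T@np.r_[f.x[:2]-p[:2],0])*1e3,p)
w=c.ray([[322.5,180],[322.5,202]],z);d=w[0]-w[1];print("line yaw",np.degrees(np.arctan2(d[1],d[0])))
f=least_squares(lambda x:np.hypot(*(c.ray(k,z)[:,:2]-x[:2]).T)-.064,p[:2],loss='soft_l1',f_scale=.001);print("fixed r",f.x,(M.T@np.r_[f.x[:2]-p[:2],0])*1e3)
t=Cam("top");m=(t.im.min(2)>110).astype(np.uint8);cv2.imwrite("pics/t2.png",t.im)
print(t.proj([[*p[:2],z]]))
E
```

```text
circ [0.472  0.1241 0.0633] offset tool mm [ 1.019  -0.005   0.8913] [0.4707 0.1241 0.1885]
line yaw 139.0028001187866
fixed r [0.4727 0.1236] [ 1.8513 -0.0073  0.8937]
[[260.6292 303.3484]]
```

View pics/t2.png

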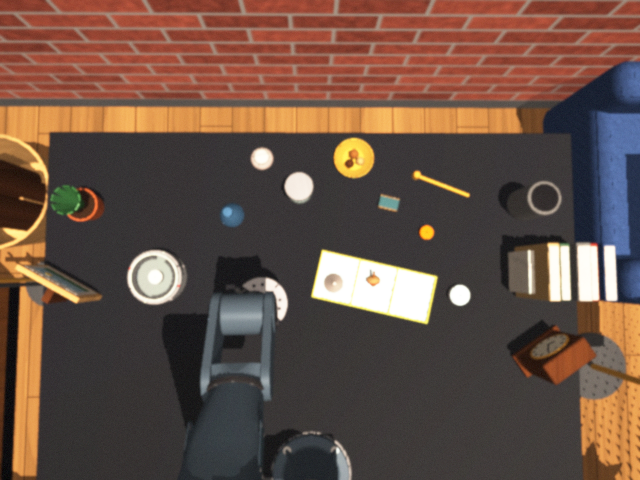

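```bash
python3 -m handwheel '[-14.6,0,26.4,0,-0.38,0,1,-14.6,0,26.4,0,-0.38,0,1,-14.6,0,26.4,0,-0.38,0,1,-14.6,0,26.4,0,-0.38,0,1,-14.6,0,26.4,0,-0.38,0,1,-14.6,0,26.4,0,-0.38,0,1,-14.6,0,26.4,0,-0.38,0,1,-14.6,0,26.4,0,-0.38,0,1,-14.6,0,26.4,0,-0.38,0,1,-14.6,0,26.4,0,-0.38,0,1]';  python3 - <<'E'
from h import *
plan((0.534,0.4206,0.126),70.7)
E
```

```text
t: 12.77
tcp_pos: [0.5337, 0.4187, 0.1867]
tool_rot: [0.699, -0.119, 0.116, -0.696]
force: [0.2, -0.5, -2.5]
finger_gap: 0.148
tcp [0.5337 0.4187 0.1867] jaw yaw 70.8 q [ 0.5   0.67  1.34 -0.    1.14 -0.74] t 12.77 F [ 0.2 -0.5 -2.5]
  shift cm [-0.01  6.07  0.22] turn [ 0.005  0.003 -0.004] dyaw -0.1
  shift cm [-0.01  6.07  0.22] turn [-0.006 -3.139 -0.008] dyaw 179.9
```

```bash
python3 -m handwheel '[0,2,0,0,0,0,1,0,4,0,0,0,0,1,0,5.5,0.1,0,0,0,1,0,6.1,0.2,0,0,0,1,0,6.1,0.2,0,0,0,1,0,6.1,0.2,0,0,0,1,0,6.1,0.2,0,0,0,1]';  python3 - <<'E'
from h import *
plan((0.534,0.4206,0.126),70.7)
c=Cam("wrist");cv2.imwrite("pics/w12.png",c.im)
c=Cam("side");cv2.imwrite("pics/s12.png",cv2.resize(c.im[90:210,170:320],None,fx=5,fy=5,interpolation=cv2.INTER_CUBIC))
E
```

```text
t: 13.35
tcp_pos: [0.5368, 0.4207, 0.1299]
tool_rot: [-0.697, 0.118, -0.119, 0.697]
force: [-0.1, 0.6, -2.8]
finger_gap: 0.152
tcp [0.5368 0.4207 0.1299] jaw yaw 70.7 q [ 0.5   0.74  1.37 -0.    1.03 -0.73] t 13.35 F [-0.1  0.6 -2.8]
  shift cm [-0.26  0.39 -0.1 ] turn [-0.001  0.     0.001] dyaw -0.0
  shift cm [-0.26  0.39 -0.1 ] turn [ 2.000e-03 -3.141e+00  2.000e-03] dyaw 180.0
```

View pics/w12.png

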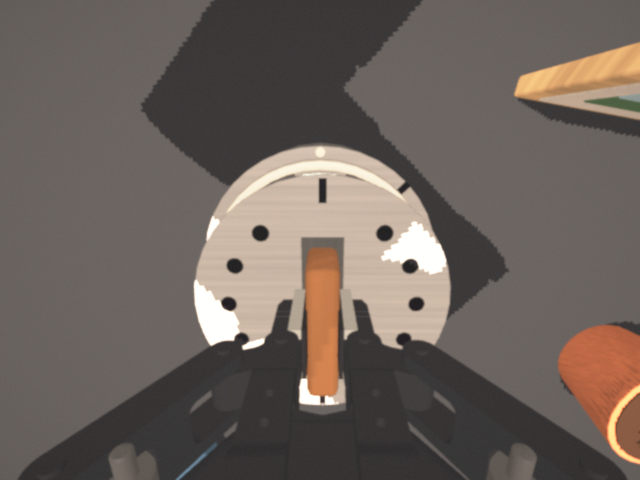

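View pics/s12.png

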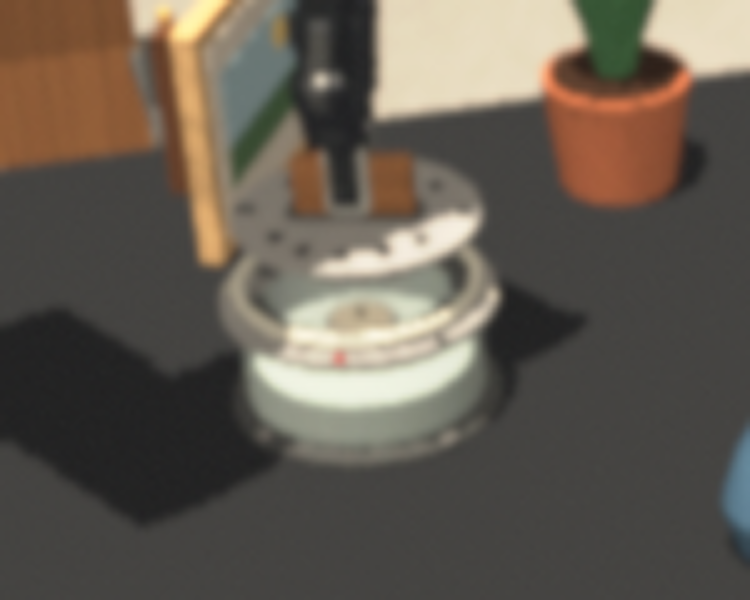

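```bash
cat > rel.py <<'E'
from h import *
from scipy.optimize import least_squares
import sys
np.set_printoptions(precision=4,suppress=True)
c=Cam("wrist");s,p,R=tool();z=p[2]-.0409+.019;M=R.as_matrix()
P=c.pts();q=((abs(P[...,2]-z)<.010)).astype(np.uint8);q[:172]=0;q[345:]=0;q[:,:185]=0;q[:,460:]=0
cs,_=cv2.findContours(q,0,cv2.CHAIN_APPROX_NONE);k=max(cs,key=cv2.contourArea)[:,0]
k=k[(k[:,1]>174)&(k[:,1]<300)&((k[:,1]<235)|(k[:,0]<240)|(k[:,0]>410))]
f=least_squares(lambda x:np.hypot(*(c.ray(k,z)[:,:2]-x[:2]).T)-.064,p[:2],loss='soft_l1',f_scale=.001);lid=f.x
# lip outer edge (z .063, r .072)
q=((P[...,2]>.045)&(P[...,2]<.075)).astype(np.uint8);q[320:]=0;q[:,:180]=0;q[:,470:]=0
cs,_=cv2.findContours(q,0,cv2.CHAIN_APPROX_NONE);k2=max(cs,key=cv2.contourArea)[:,0]
k2=k2[(k2[:,1]<235)]
w=c.ray(k2,.063)[:,:2]; r=np.hypot(*(w-[.535,.4203]).T); w=w[(r>.066)&(r<.080)]
g=least_squares(lambda x:np.hypot(*(w-x[:2]).T)-.072,[.535,.42],loss='soft_l1',f_scale=.001);lan=g.x
print("tcp",p,"lid",lid,"lan",lan,len(w),"fix tool mm",(M.T@np.r_[lan-lid,0])*1e3,"world",(lan-lid)*1e3)
E
python3 rel.py; python3 - <<'E'
from h import *
c=Cam("wrist")
cv2.imwrite("pics/w13.png",cv2.resize(c.im[140:300,180:460],None,fx=2.8,fy=2.8,interpolation=cv2.INTER_CUBIC))
w=c.ray([[320.5,153],[404,188]],.063)[:,:2]
for r in (.069,): print(w[0]-r*np.array([np.cos(np.radians(160.7)),np.sin(np.radians(160.7))]),w[1]-r*np.array([np.cos(np.radians(115.7)),np.sin(np.radians(115.7))]))
E
```

```text
tcp [0.5367 0.4213 0.1302] lid [0.5386 0.4212] lan [0.536  0.4203] 304 fix tool mm [-2.1722 -0.0059 -1.6477] world [-2.594  -0.8395]
[0.53664624 0.42084019] [0.53611299 0.42084543]
```

View pics/w13.png

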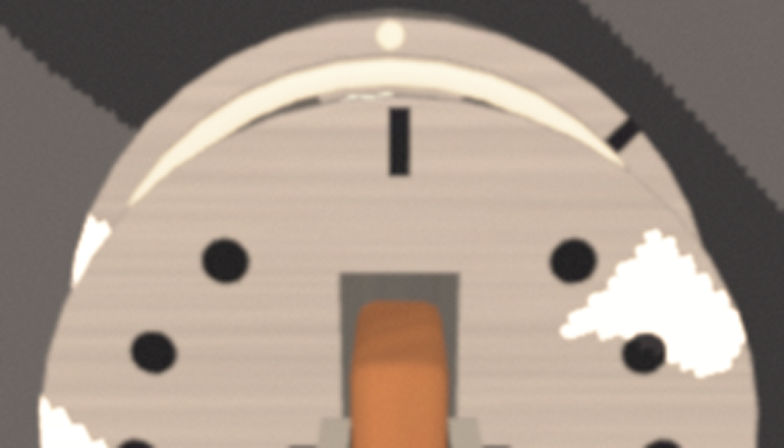

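```bash
python3 -m handwheel '[-0.2,0.5,-0.15,0,0,0,1,-0.2,1.5,-0.15,0,0,0,1,-0.2,1.9,-0.15,0,0,0,1,-0.2,1.9,-0.15,0,0,0,1,-0.2,1.9,-0.15,0,0,0,1,-0.2,1.9,-0.15,0,0,0,1,-0.2,1.9,-0.15,0,0,0,1]'; python3 rel.py; python3 rel.py
```

```text
t: 14.13
tcp_pos: [0.5339, 0.4205, 0.1101]
tool_rot: [-0.697, 0.118, -0.118, 0.697]
force: [-0.2, -0.5, -2.7]
finger_gap: 0.149
tcp [0.5339 0.4205 0.1102] lid [0.5357 0.4205] lan [0.5359 0.4202] 306 fix tool mm [ 0.3014  0.0001 -0.1488] world [ 0.2356 -0.2398]
tcp [0.5339 0.4205 0.1102] lid [0.5357 0.4205] lan [0.5359 0.4202] 306 fix tool mm [ 0.2798  0.0001 -0.1661] world [ 0.2094 -0.249 ]
```

Lid and lantern centres agree within 0.4 mm. I lower it gently and watch the force.

```bash
python3 -m handwheel '[0,0.3,0,0,0,0,1,0,0.6,0,0,0,0,1,0,0.8,0,0,0,0,1,0,1.0,0,0,0,0,1,0,1.0,0,0,0,0,1,0,1.0,0,0,0,0,1]'; python3 rel.py
```

```text
t: 14.73
tcp_pos: [0.5335, 0.4203, 0.0996]
tool_rot: [0.697, -0.118, 0.118, -0.697]
force: [0.6, 0.0, -2.2]
finger_gap: 0.147
tcp [0.5336 0.4204 0.0998] lid [0.535  0.4204] lan [0.5358 0.4203] 281 fix tool mm [ 0.7852 -0.0001  0.2556] world [ 0.8256 -0.0174]
```

Lid origin is at about 59 mm with no contact force, so the lugs are already through the notches. Press down onto the seal.

```bash
python3 -m handwheel '[0,0.2,0,0,0,0,1,0,0.4,0,0,0,0,1,0,0.55,0,0,0,0,1,0,0.65,0,0,0,0,1,0,0.65,0,0,0,0,1,0,0.65,0,0,0,0,1]'; python3 - <<'E'
from h import *
plan((0.5338,0.4204,0.093),70.7)
E
```

```text
t: 15.28
tcp_pos: [0.534, 0.4206, 0.0942]
tool_rot: [-0.697, 0.118, -0.119, 0.697]
force: [-1.2, 0.0, 4.2]
finger_gap: 0.145
tcp [0.534  0.4206 0.0942] jaw yaw 70.8 q [ 0.5   0.78  1.4  -0.    0.96 -0.73] t 15.28 F [-1.2  0.   4.2]
  shift cm [-0.02  0.12 -0.03] turn [-0.001  0.001  0.001] dyaw -0.1
  shift cm [-0.02  0.12 -0.03] turn [ 1.000e-03 -3.141e+00  2.000e-03] dyaw 179.9
```

```bash
python3 -m handwheel '[0,0.1,0,0,0,0,1,0,0.1,0,0,0,0,1,0,0.1,0,0,0,0,1]' 80; python3 -m handwheel '[0,0,0,0,0.05,0,1,0,0,0,0,0.1,0,1,0,0,0,0,0.15,0,1,0,0,0,0,0.2,0,1,0,0,0,0,0.2,0,1]'; python3 - <<'E'
from h import *
plan((0.5338,0.4204,0.093),25.7); print(manip.sense()["ft_torque"])
c=Cam("wrist");cv2.imwrite("pics/w14.png",c.im)
E
```

```text
t: 15.53
tcp_pos: [0.534, 0.4206, 0.093]
tool_rot: [-0.697, 0.118, -0.119, 0.697]
force: [-1.0, -0.4, 4.5]
finger_gap: 0.147
t: 15.95
tcp_pos: [0.5345, 0.4208, 0.093]
tool_rot: [-0.681, 0.187, -0.188, 0.682]
force: [0.1, -0.3, 4.8]
finger_gap: 0.147
tcp [0.5345 0.4208 0.093 ] jaw yaw 59.3 q [ 0.5   0.78  1.4  -0.    0.96 -0.53] t 15.95 F [ 0.1 -0.3  4.8]
  shift cm [-0.04  0.   -0.07] turn [-0.002  0.586  0.001] dyaw -33.6
  shift cm [-0.04  0.   -0.07] turn [ 1.000e-03 -2.555e+00  3.000e-03] dyaw 146.4
[-0.10881651  0.02799329  0.02303833]
```

View pics/w14.png

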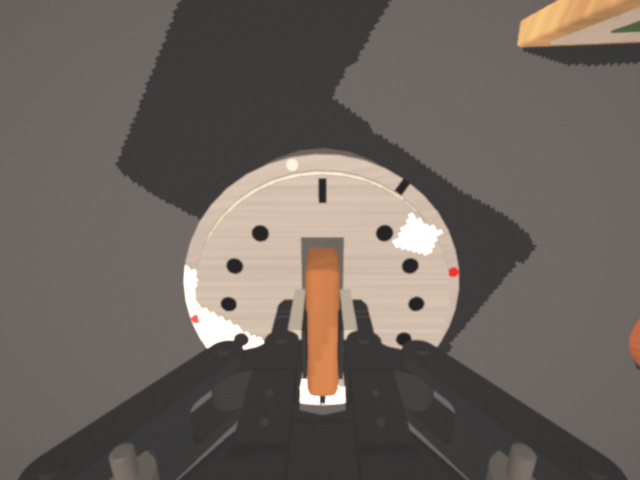

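The lid turns with the tool, and its line is now between the white dot (292,165) and the half line (404,186). Turn the remaining 0.58 rad.

```bash
python3 -m handwheel '[0,0,0,0,0.08,0,1,0,0,0,0,0.16,0,1,0,0,0,0,0.24,0,1,0,0,0,0,0.32,0,1,0,0,0,0,0.4,0,1,0,0,0,0,0.48,0,1,0,0,0,0,0.54,0,1,0,0,0,0,0.58,0,1,0,0,0,0,0.58,0,1,0,0,0,0,0.58,0,1]'; python3 - <<'E'
from h import *
np.set_printoptions(precision=4,suppress=True)
plan((0.5338,0.4204,0.093),25.7); print(manip.sense()["ft_torque"])
c=Cam("wrist");cv2.imwrite("pics/w15.png",c.im)
E
```

```text
t: 16.83
tcp_pos: [0.5343, 0.4207, 0.093]
tool_rot: [-0.6, 0.374, -0.374, 0.601]
force: [1.0, 0.4, 5.6]
finger_gap: 0.146
tcp [0.5343 0.4207 0.093 ] jaw yaw 26.2 q [ 0.5   0.78  1.4  -0.    0.96  0.05] t 16.83 F [1.  0.4 5.6]
  shift cm [-0.   -0.   -0.06] turn [-0.002  0.008  0.   ] dyaw -0.5
  shift cm [-0.   -0.   -0.06] turn [ 0.    -3.134  0.003] dyaw 179.5
[-0.1308  0.0267  0.0836]
```

View pics/w15.png

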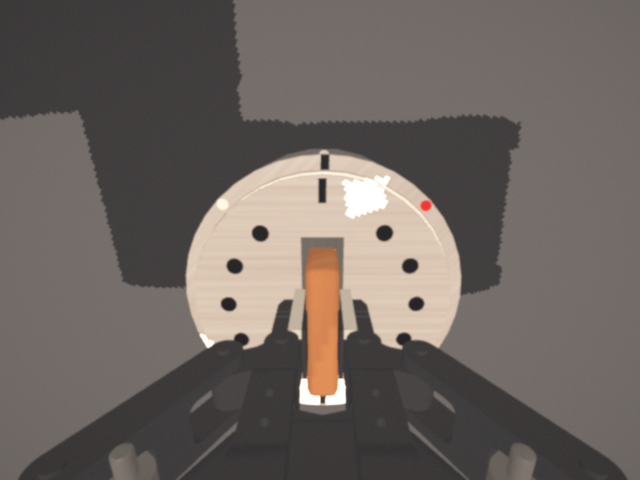

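The lid line (322,190) lines up with the half line (325,161). I'll ease up 3 mm to see whether the lugs hold, which stays inside the limits either way.

```bash
python3 -m handwheel '[0,-0.1,0,0,0,0,1,0,-0.2,0,0,0,0,1,0,-0.3,0,0,0,0,1,0,-0.3,0,0,0,0,1,0,-0.3,0,0,0,0,1]'; python3 - <<'E'
from h import *
plan((0.5343,0.4207,0.094),25.7)
E
```

```text
t: 17.3
tcp_pos: [0.5343, 0.4207, 0.0955]
tool_rot: [-0.599, 0.374, -0.375, 0.6]
force: [1.8, 0.8, 2.7]
finger_gap: 0.147
tcp [0.5343 0.4207 0.0955] jaw yaw 26.1 q [ 0.5   0.78  1.4  -0.    0.96  0.05] t 17.30 F [1.8 0.8 2.7]
  shift cm [-0.    0.15  0.  ] turn [-0.002  0.007  0.   ] dyaw -0.4
  shift cm [-0.    0.15  0.  ] turn [ 0.000e+00 -3.135e+00  3.000e-03] dyaw 179.6
```

```bash
python3 -m handwheel '[0,-0.05,0,0,0,0,1,0,-0.1,0,0,0,0,1,0,-0.1,0,0,0,0,1,0,-0.1,0,0,0,0,1]'; python3 - <<'E'
from h import *
plan((0.5343,0.4207,0.094),25.7)
E
```

```text
t: 17.63
tcp_pos: [0.5343, 0.4207, 0.0955]
tool_rot: [-0.599, 0.374, -0.375, 0.6]
force: [4.1, 3.1, -3.6]
finger_gap: 0.145
tcp [0.5343 0.4207 0.0955] jaw yaw 26.1 q [ 0.5   0.78  1.4  -0.    0.96  0.05] t 17.63 F [ 4.1  3.1 -3.6]
  shift cm [-0.    0.15  0.01] turn [-0.001  0.007 -0.   ] dyaw -0.4
  shift cm [-0.    0.15  0.01] turn [-0.000e+00 -3.135e+00  2.000e-03] dyaw 179.6
```

With another 1 mm of lift commanded, the height stayed at 95.5 mm and the pull rose by 6 N, so the lugs hold. I relax the pull, hold, and take a last look.

```bash
python3 -m handwheel '[0,0.1,0,0,0,0,1,0,0.2,0,0,0,0,1,0,0.2,0,0,0,0,1,0,0.2,0,0,0,0,1,0,0.2,0,0,0,0,1,0,0.2,0,0,0,0,1]'; python3 - <<'E'
from h import *
plan((0.5343,0.4207,0.094),25.7)
c=Cam("wrist");cv2.imwrite("pics/w16.png",c.im)
a=Cam("side");cv2.imwrite("pics/s16.png",a.im)
P=c.ray([[325,161]],.063);Q=c.ray([[322.5,180],[322.5,202]],.0725)
d=Q[0]-Q[1];print("lid yaw",np.degrees(np.arctan2(d[1],d[0])),"tcp qd",np.abs(manip.sense()["qd"]).max())
E
```

```text
t: 18.13
tcp_pos: [0.5341, 0.4206, 0.0949]
tool_rot: [-0.599, 0.374, -0.375, 0.6]
force: [2.7, 0.9, 2.8]
finger_gap: 0.144
tcp [0.5341 0.4206 0.0949] jaw yaw 26.1 q [ 0.5   0.78  1.4  -0.    0.96  0.05] t 18.13 F [2.7 0.9 2.8]
  shift cm [-0.    0.09  0.02] turn [-0.001  0.006 -0.   ] dyaw -0.4
  shift cm [-0.    0.09  0.02] turn [-0.000e+00 -3.135e+00  2.000e-03] dyaw 179.6
lid yaw 116.07271998430572 tcp qd 0.0023610919353422664
```

View pics/w16.png

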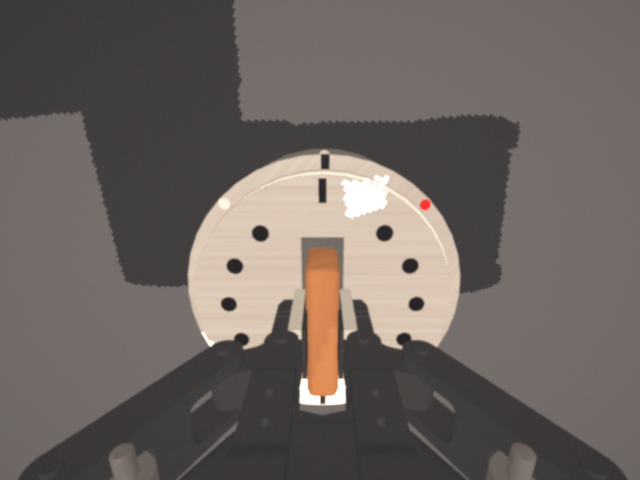

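View pics/s16.png

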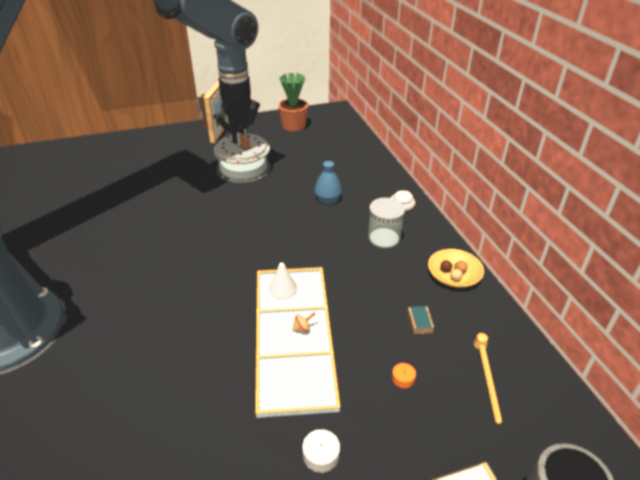

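The lid is seated in the lantern with its line on the half mark and still gripped. The other items are in the same places as in the first side view. Handing in.

```bash
python3 -c "
from station import manip
print(manip.sign_off()); s=manip.sense(); print(s['t'],s['tcp_pos'],s['force'],s['finger_gap'])"
```

```text
the job is handed in; nothing more can be done
None
the job is handed in; nothing more can be done
```

The job is handed in at about 18 s of the 58 s allowed. The tealight stands upright in the lantern, and the lid is on, turned to the half mark and still gripped at 80 N.

- **Tealight:** The wrist view after release showed it upright and near the centre of the lantern floor. The lid has covered it since then.
- **Half mark:** The lid's line reads 116.1° against 115.6° for the half mark. It stopped about 45° from open, well before the click.
- **Lugs:** When I lifted gently, the lid stayed at about 54.5 mm above the lantern's origin while the pull rose by about 6 N. That shows the lid is held under the rim, but it can't tell one lug from two, so your check of both is still needed. I then pressed it back down lightly, to about 54 mm.
- **Other items:** The side view shows the ring cone, spinning top, screw jar, matchbox and vase where they were at the start.
- **Disagreements:** The cameras differed by 2–3 mm on where the lid was, and one rough wrist reading was off by more because its outline was cut off. I therefore set the lid over the lantern with the wrist camera alone. Just before the lugs went in it showed the centres within 0.4 mm, then 0.8 mm off in the notches. The sign-off itself returned no verdict or final state.

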